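# Kit out three brush orders

### The arm

A 6-joint arm with a two-finger parallel gripper is mounted at the origin on the work surface. World frame = base frame: x ahead of the robot, y to its left, z up, the work surface at z = 0. Lengths are in mm, angles in rad, forces in N, time in s.
With the tool pointing down it reaches from about 325 to 1000 mm from the base axis. Payload 5.1 kg.
Tool frame: the origin (TCP) lies between the finger pads; the fingertips stand 11 mm ahead of it and the grasp point (between the pads) lies 8 mm behind it; z points along the fingers, y is the direction in which the jaws open and shut (so a half turn about z gives the same grasp; the last joint's range is limited). The gripper opens to 85 mm and grips with 20 to 120 N. Pads are 22 mm wide; open, the fingers measure 114 mm over their backs; the gripper's body (76 mm by 85 mm) begins 54 mm behind the grasp point. The pads swing forward as they close: fully open they stand 13 mm farther back than shut.
Start: joints at [1.191, 0.124, 1.65, -0, 1.367, -0.083], TCP at [190.121, 621.562, 242.322] pointing down, gripper open.
Joint ranges: [-2.61, 2.61], [-1.02, 2.33], [0.03, 2.71], [-1.35, 4.49], [0.32, 2.68], [-2.91, 2.91]. Speed limits (rad/s): [2.57, 2.57, 3.14, 3.14, 3.14, 3.14].

### API

Orientations are given as a unit quaternion [x, y, z, w].
In Python, from bench import status, vision, ctrl gives the robot as it stands.
- The arm moves only by the tool move_arm, never from a script. Its argument "increments" is a list of rows, each an object with "slide": the shift along the tool's x, y, z in cm, a list of three; "rot": the turn, a rotation vector about the tool's x, y, z in degrees, a list of three. In form: [{"slide": [x, y, z], "rot": [ax, ay, az]}, ...]. A call has 1 to 5 rows; each row is the pose to reach, as a shift and turn from the pose commanded when the call began, along the tool's axes at that moment; what a row does not reach only later rows make up. A row lasts 1/8 s, in which the tool goes at most 62.5 mm and 10.7 degrees, less where a joint would pass 70% of its speed; a pose out of reach is approached as far as the arm can. A call with a gripper value outside its range is refused whole. "grip" is the gripper's target within -1 to 1 (fully open at 1, half-way at 0, shut at -1), set as the call begins (left out, the last holds). The fingers move at their own pace and stop on an object; "newtons" is the grip in N (left out, the last holds). Time passes only in rows, so rows that repeat a pose let the fingers close. It gives the time, the measured TCP pose, the force and the opening at its end, in the units of the state.
- status.state(): the state, without advancing time (a new reading comes with each control period).
- vision.camera(name): name is "side" or "top"; returns a dict with "pixels" (384x512x3 uint8, blue, green, red), "depth" (384x512 float32, mm along the optical axis (not along the pixel's ray), 0 where there is no reading), "fovy" (degrees; the focal length in pixels is half the picture's height over the tangent of half this angle, whatever the lens; pixels are square), "cx", "cy" (the principal point, pixels), "k1" (the pictures are not rectified: a ray, as slopes to the right and down, at radius r is drawn at 1 + k1 r^2 times it, then the intrinsics apply), "R" (3x3) and "t" (3): a world point X has camera coordinates R X + t. Camera axes: x right, y down, z forward; pixel columns grow to the right and rows downward; lengths in mm; the calibration is good to about 2 mm. A picture is of the moment at which its call begins.
- ctrl.close_job(): hands the job in, once; it reports no verdict.
The state is a dict: "clock": time; "joint_pos": joint angles; "qvel": joint speeds; "joint_torque": joint torques, N m; "tcp_pos": TCP position; "eef_rot": TCP orientation; "force": force on the tool from outside, world axes, zero at the start; "torque": the same for the moment, N m; "finger_gap": finger opening in mm.
Only numpy, scipy, OpenCV 4.12 (cv2) and the standard library are available. Lean on these libraries where they do the work, as an engineer would, in place of code of your own. Each camera call takes 0.05 s, during which the arm holds its last target. There are 200 camera calls.

### The job

Three brush orders are laid out in wooden kit trays, each with its brush head in place and an empty well for the handle. Stand the dark walnut handle of the matching size upright on the floor of each tray's well (the small handle with the small head, the medium with the medium, the large with the large), and leave the cream ivory handles standing where they are.

Things in the scene. Friction and masses are not known exactly. Their poses are not given: they have to be found in the camera images.
- walnut_small_center (a point): small dark brown walnut brush handle, turned and round, loose, upright on its foot, 56 mm tall: foot 30 mm across, waist, straight belly 28 mm across from 22 to 41 mm above the underside (grip here), thin neck, dark socket on top. The point: its centre, half-way up (28 mm above the underside), z up.
- ivory_small_center (a point): small cream-white imitation-ivory brush handle, turned and round, loose, upright on its foot, 56 mm tall: foot 30 mm across, waist, straight belly 28 mm across from 22 to 41 mm above the underside (grip here), thin neck, dark socket on top. The point: its centre, half-way up (28 mm above the underside), z up. Not wanted now
- tray_small_well (a point): empty round well of the small kit tray, a fixed pale wooden block 76 x 150 x 18 mm high. The point: centre of the well's green floor, 10 mm above the bench; well 42 mm across, 8 mm deep. z up, x across the tray, y along it to its small brush head: a round tuft of hair (tan, black, white tip) fixed upright 82 mm from here along +y, 30 mm across, top 68 mm above the bench
- walnut_medium_center (a point): medium dark brown walnut brush handle, turned and round, loose, upright on its foot, 62 mm tall: foot 39 mm across, waist, straight belly 36 mm across from 25 to 46 mm above the underside (grip here), thin neck, dark socket on top. The point: its centre, half-way up (31 mm above the underside), z up.
- ivory_medium_center (a point): medium cream-white imitation-ivory brush handle, turned and round, loose, upright on its foot, 62 mm tall: foot 39 mm across, waist, straight belly 36 mm across from 25 to 46 mm above the underside (grip here), thin neck, dark socket on top. The point: its centre, half-way up (31 mm above the underside), z up. Not wanted now
- tray_medium_well (a point): empty round well of the medium kit tray, a fixed pale wooden block 76 x 150 x 18 mm high. The point: centre of the well's green floor, 10 mm above the bench; well 51 mm across, 8 mm deep. z up, x across the tray, y along it to its medium brush head: a round tuft of hair (tan, black, white tip) fixed upright 82 mm from here along +y, 39 mm across, top 73 mm above the bench
- walnut_large_center (a point): large dark brown walnut brush handle, turned and round, loose, upright on its foot, 68 mm tall: foot 48 mm across, waist, straight belly 44 mm across from 27 to 50 mm above the underside (grip here), thin neck, dark socket on top. The point: its centre, half-way up (34 mm above the underside), z up.
- ivory_large_center (a point): large cream-white imitation-ivory brush handle, turned and round, loose, upright on its foot, 68 mm tall: foot 48 mm across, waist, straight belly 44 mm across from 27 to 50 mm above the underside (grip here), thin neck, dark socket on top. The point: its centre, half-way up (34 mm above the underside), z up. Not wanted now
- tray_large_well (a point): empty round well of the large kit tray, a fixed pale wooden block 76 x 150 x 18 mm high. The point: centre of the well's green floor, 10 mm above the bench; well 60 mm across, 8 mm deep. z up, x across the tray, y along it to its large brush head: a round tuft of hair (tan, black, white tip) fixed upright 82 mm from here along +y, 47 mm across, top 78 mm above the bench
Not all that is in view belongs to the job. What is shaped like the part that bears walnut_small_center but green or orange is not meant.

How it is judged (in metres and radians):
At the end, for the whole second after the job is handed in: Each walnut handle stands upright (within 0.1 rad) and still in the well of the tray of its own size, its foot on the well's floor (within 3 mm) and its axis within 10 mm of the well's centre; all three ivory handles stand within 20 mm of where they began (horizontal distance between walnut_small_center and tray_small_well below 0.01 m and z of walnut_small_center in the frame of tray_small_well below 0.031 m and angle between each of walnut_small_center, walnut_medium_center, walnut_large_center, ivory_small_center, ivory_medium_center, ivory_large_center's own z axis and vertical below 0.1 rad and linear speed of each of walnut_small, walnut_medium, walnut_large below 0.02 m/s and horizontal distance between walnut_medium_center and tray_medium_well below 0.01 m and z of walnut_medium_center in the frame of tray_medium_well below 0.034 m and horizontal distance between walnut_large_center and tray_large_well below 0.01 m and z of walnut_large_center in the frame of tray_large_well below 0.037 m and distance of each of ivory_small_center, ivory_medium_center, ivory_large_center from where it was at the start of the episode below 0.02 m); the robot touches nothing.
It fails at once if the small ivory handle is moved by more than 20 mm or knocked over (distance of ivory_small_center from where it was at the start of the episode above 0.02 m or angle between ivory_small_center's own z axis and vertical above 0.35 rad).
It fails at once if the medium ivory handle is moved by more than 20 mm or knocked over (distance of ivory_medium_center from where it was at the start of the episode above 0.02 m or angle between ivory_medium_center's own z axis and vertical above 0.35 rad).
It fails at once if the large ivory handle is moved by more than 20 mm or knocked over (distance of ivory_large_center from where it was at the start of the episode above 0.02 m or angle between ivory_large_center's own z axis and vertical above 0.35 rad).
It also fails if it takes over 80 s, if anything falls off the work surface, if the arm or the gripper's body presses on something with over 40 N, if the wrist force passes 120 N, or if a joint passes its speed limit or range.

## Working session

There is one attempt and no reset: what is moved stays moved. The work goes in short steps, Python scripts to look and compute and a tool call to move; the robot and the scene stay as the last step left them, time stands still between calls to the robot, and variables do not carry over. Pictures are saved under pics/ and viewed, about 12 in all and at most 16, crops included, and the job is handed in when it is done.

Besides the shell and the picture viewer there is one more tool, called after "Request:" as a command line: name --argument value ..., lists and objects as JSON in quotes. move_arm: Moves the arm, as the interface text tells. Its arguments: {"type":"object","properties":{"increments":{"type":"array"},"grip":{"type":"number"},"newtons":{"type":"number"}},"required":["increments"]}

```bash
mkdir -p pics
cat > h.py <<'E'
import numpy as np, cv2
from bench import status, vision, ctrl
def cam(n):
    return vision.camera(n)
def K(c):
    f=192/np.tan(np.radians(c['fovy'])/2)
    return np.array([[f,0,c['cx']],[0,f,c['cy']],[0,0,1]])
def world(c):
    "per-pixel world xyz (H,W,3) mm; nan without depth"
    h,w=c['depth'].shape
    v,u=np.mgrid[:h,:w].astype(np.float64)
    k=K(c); xd=(u-k[0,2])/k[0,0]; yd=(v-k[1,2])/k[1,1]
    x,y=xd.copy(),yd.copy()
    for _ in range(20):
        s=1+c['k1']*(x*x+y*y); x,y=xd/s,yd/s
    d=np.where(c['depth']>0,c['depth'],np.nan).astype(float)
    P=np.stack([x*d,y*d,d],-1)
    return (P-np.array(c['t']))@np.array(c['R'])
def save(n,im,s=1):
    cv2.imwrite('pics/'+n,cv2.resize(im,None,fx=s,fy=s,interpolation=cv2.INTER_CUBIC))
E
python3 - <<'E'
from h import *
import pickle
for n in('top','side'):
    c=cam(n); save(n+'1.png',c['pixels'],1.5); pickle.dump(c,open(n+'.pkl','wb'))
    print(n,c['fovy'],c['k1'],-np.array(c['R']).T@np.array(c['t']))
print(status.state())
E
```

```text
top 55.501182476111154 0.010370135458005712 [328.0379058  -45.89582719 884.4682096 ]
side 46.88369563019986 0.009448342619832758 [ 336.66007562 -785.31636184  832.88296826]
{'clock': 0.1, 'joint_pos': array([ 1.19140534e+00,  1.24447200e-01,  1.65153031e+00, -2.90744086e-05,
        1.36752055e+00, -8.26048913e-02]), 'qvel': array([-0.00266412,  0.00065112, -0.00438656,  0.00014298,  0.00031955,
       -0.00060725]), 'joint_torque': array([ 1.94013937e-04, -4.24931180e+01, -3.66653824e+01, -1.35353985e-04,
        4.01691097e-03,  5.84489726e-06]), 'tcp_pos': array([189.9312409 , 621.07402271, 241.17541595]), 'eef_rot': array([ 1.47846050e-01,  9.89009928e-01, -9.30657199e-04, -2.04263579e-04]), 'force': array([-0.04145766, -0.91014949,  0.0364821 ]), 'torque': array([ 0.04089205, -0.00512558,  0.0441735 ]), 'finger_gap': 85.25444935007356}
```

View pics/top1.png

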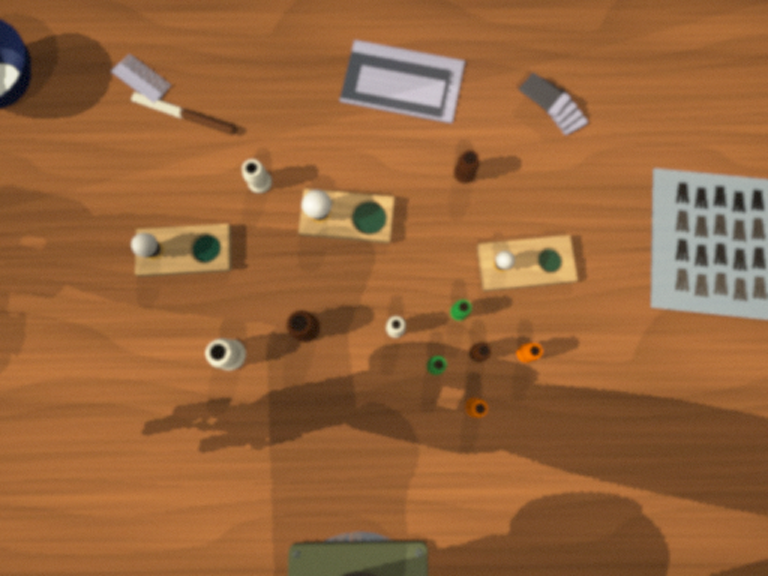

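View pics/side1.png

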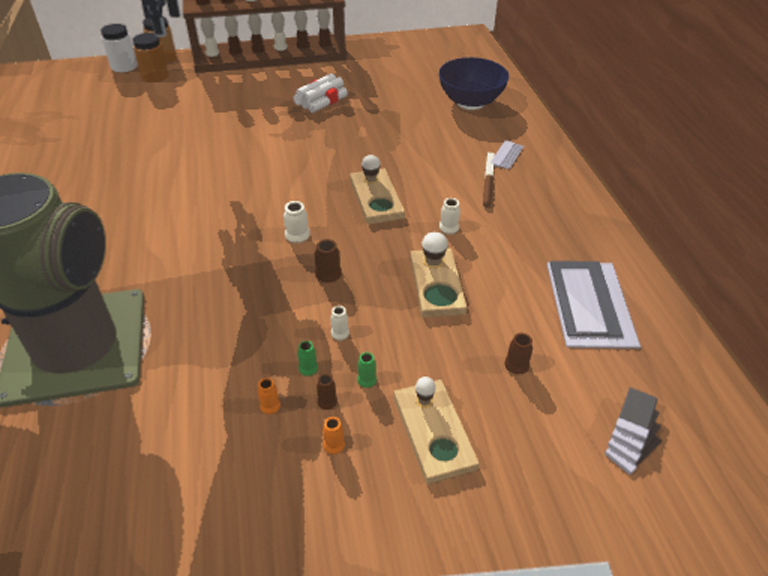

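```bash
cat > loc.py <<'E'
from h import *
from scipy.optimize import least_squares
def uv(c,X):
    r=cv2.projectPoints(np.array([X],float),cv2.Rodrigues(np.array(c['R']))[0],np.array(c['t'],float),K(c),np.array([c['k1'],0,0,0.]))[0]
    return r.ravel()
def circ(p,r):
    # points lie on side facing the camera: fixed-radius robust fit
    f=lambda q:np.hypot(p[:,0]-q[0],p[:,1]-q[1])-r
    return least_squares(f,p.mean(0),loss='soft_l1',f_scale=1).x
def blobs(c):
    W=world(c); m=((W[...,2]>22)&(W[...,2]<90)&(np.abs(W[...,1])<450)&(W[...,0]>250)&(W[...,0]<800)).astype(np.uint8)
    n,l,s,ce=cv2.connectedComponentsWithStats(m)
    return W,[(l==i) for i in range(1,n) if s[i,4]>25]
E
python3 - <<'E'
from loc import *
import pickle
for n in('top','side'):
    c=pickle.load(open(n+'.pkl','rb')); W,B=blobs(c); print(n)
    for b in B:
        P=W[b]; z=P[:,2]; col=c['pixels'][b].mean(0).astype(int)
        v,u=np.where(b); h=np.percentile(z,97)
        t=P[z>h-4]
        r=14 if h<59 else 18 if h<65 else 22
        lo,hi={14:(23,40),18:(26,45),22:(28,49)}[r]
        q=P[(z>lo)&(z<hi)][:,:2]
        print((int(u.mean()*1.5),int(v.mean()*1.5)),len(P),'col',col,'h%.1f'%h,'top',t[:,:2].mean(0).round(1),'r',r,'c',circ(q,r).round(1) if len(q)>8 else None)
    hsv=cv2.cvtColor(c['pixels'],cv2.COLOR_BGR2HSV)
    z=W[...,2]; g=((z>6)&(z<14)&(hsv[...,0]>60)&(hsv[...,0]<95)&(hsv[...,1]>80)).astype(np.uint8)
    k,l,s,_=cv2.connectedComponentsWithStats(g)
    for i in range(1,k):
        if s[i,4]<60: continue
        P=W[l==i]; e=cv2.minEnclosingCircle(P[:,:2].astype(np.float32))
        print('well',s[i,4],P.mean(0).round(1),'enc',np.round(e[0],1),round(e[1],1),'ext',np.ptp(P,0).round(1))
    w=((z>15)&(z<21)).astype(np.uint8); k,l,s,_=cv2.connectedComponentsWithStats(w)
    for i in range(1,k):
        if s[i,4]<400: continue
        P=W[l==i]; print('tray',s[i,4],np.round(cv2.minAreaRect(P[:,:2].astype(np.float32)),1) if 0 else cv2.minAreaRect(P[:,:2].astype(np.float32)),P[:,2].mean())
E
```

```text
top
(555, 107) 167 col [151 148 158] h32.0 top [ 789.8 -334.7] r 14 c [ 792.8 -336.3]
(468, 163) 222 col [24 45 79] h63.9 top [ 684.9 -184.3] r 18 c [ 685.4 -184.5]
(253, 173) 232 col [126 151 162] h63.7 top [673.3 167.4] r 18 c [673.5 167.4]
(316, 204) 311 col [172 192 201] h77.5 top [611.4  60. ] r 22 c None
(145, 245) 251 col [126 145 154] h72.4 top [550.2 328.8] r 22 c [554. 335.]
(504, 259) 132 col [174 198 210] h67.9 top [ 519.  -232.8] r 22 c None
(461, 308) 126 col [ 46 112  58] h58.5 top [ 445.9 -165.6] r 14 c [ 446.6 -165.6]
(301, 324) 331 col [17 34 60] h70.4 top [423.8  84.5] r 22 c [423.8  83.9]
(396, 325) 118 col [133 160 173] h58.5 top [421.  -61.3] r 14 c None
(221, 352) 355 col [117 140 150] h69.8 top [381.7 204.8] r 22 c [382.1 205.1]
(481, 350) 128 col [22 44 76] h58.5 top [ 379.7 -192.4] r 14 c [ 379.9 -193.1]
(531, 351) 141 col [  5  91 186] h57.8 top [ 378.4 -268.8] r 14 c [ 378.3 -269.6]
(437, 364) 122 col [38 86 51] h58.3 top [ 360.  -124.3] r 14 c [ 360.5 -124.3]
(477, 407) 131 col [  8  63 125] h58.7 top [ 295.7 -182.9] r 14 c [ 295.1 -183.5]
well 167 [598.6
[... 1523 characters left out ...]
-335.8] r 14 c [ 791.8 -341.5]
(332, 430) 206 col [ 37  87 154] h58.8 top [ 378.9 -269.9] r 14 c [ 378.6 -268.8]
well 73 [597.4 -26.2  10.8] enc [599.6 -24.2] 20.8 ext [34.1 38.9  6.6]
tray 674 ((396.059326171875, 953.1061401367188), (396.66107177734375, 142.23912048339844), 1.8766804933547974) 18.80369166786683
tray 540 ((552.4666748046875, 283.6982116699219), (77.34732055664062, 156.9184112548828), 3.7336843013763428) 18.268598725055583
tray 694 ((608.544677734375, 16.528228759765625), (154.11044311523438, 76.3554916381836), 84.12308502197266) 18.22096209740382
tray 1630 ((524.2583618164062, -276.9673156738281), (76.98490905761719, 151.64540100097656), 5.227095127105713) 18.320031900333937
```

Candidates (top picture, 1.5x px):
- **Small-handle shapes:** dark brown (480,352), which I choose. Ivory (396,326), green (461,310) and (437,365), and orange (530,351) and (478,408) are rejected.
- **Medium:** dark brown (466,166) chosen, ivory (256,175) rejected.
- **Large:** dark brown (303,325) chosen, ivory (225,353) rejected.

Trays were sorted by tuft height: large 77.5 mm, medium 72.4 mm, small 67.9 mm.

```bash
cat > go.py <<'E'
import sys
from h import *
from scipy.spatial.transform import Rotation as Rn
def go(x,y,z,yaw=45):
    s=status.state(); R=Rn.from_quat(s['eef_rot']); p=np.array(s['tcp_pos'])
    a=np.radians(yaw); ty=[np.cos(a),np.sin(a),0]; tz=[0,0,-1.]; tx=np.cross(ty,tz)
    T=Rn.from_matrix(np.array([tx,ty,tz]).T)
    sl=R.inv().apply(np.array([x,y,z])-p)/10; rv=(R.inv()*T).as_rotvec(degrees=True)
    print('slide',sl.round(2),'rot',rv.round(1),'rows',round(max(np.linalg.norm(sl)/6.25,np.linalg.norm(rv)/10.7),1),'| pos',p.round(1),'gap',round(s['finger_gap'],1),'F',s['force'].round(1),'t',s['clock'])
if __name__=='__main__': go(*map(float,sys.argv[1:]))
E
python3 - <<'E'
import pickle
from h import *
c=pickle.load(open('side.pkl','rb'))['pixels']
save('crop.png',c[130:330,150:390],3)
E
python3 go.py 424 84 150
```

```text
slide [-38.09 -44.5    9.2 ] rot [-0.1  0.  28. ] rows 9.5 | pos [189.9 621.1 241.2] gap 85.3 F [-0.  -0.9  0. ] t 0.1
```

View pics/crop.png

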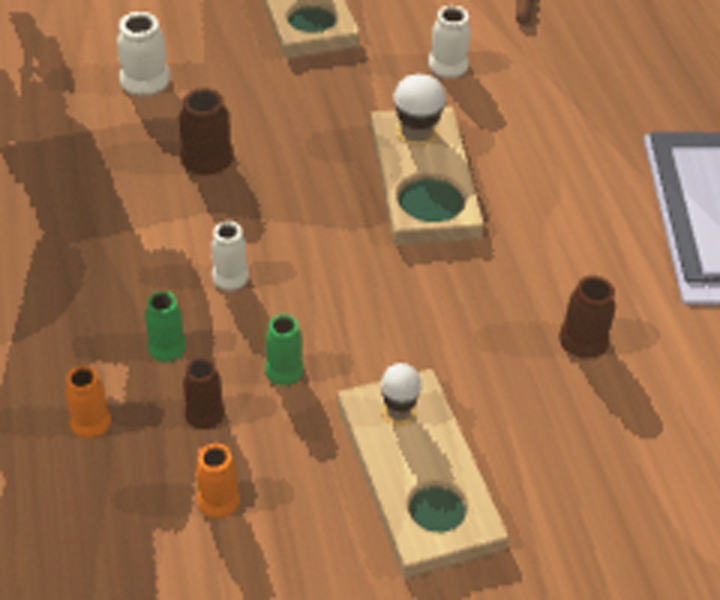

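The crop confirms the three dark walnut handles: large at (206,130), small at (203,393) and medium at (590,317). I'll start with the large one.

Request:
move_arm --increments '[{"slide": [-38.1,-44.5,9.2],"rot": [0,0,28]},{"slide": [-38.1,-44.5,9.2],"rot": [0,0,28]},{"slide": [-38.1,-44.5,9.2],"rot": [0,0,28]},{"slide": [-38.1,-44.5,9.2],"rot": [0,0,28]},{"slide": [-38.1,-44.5,9.2],"rot": [0,0,28]}]' --grip 1 --newtons 40

```text
clock: 0.72
tcp_pos: [313.7, 336.6, 193.1]
eef_rot: [0.382, 0.924, -0.0, 0.0]
force: [1.5, 0.1, -0.7]
finger_gap: 85.3
```

```bash
python3 go.py 424 84 150
```

```text
slide [-25.65 -10.08   4.32] rot [-0.  0.  0.] rows 4.5 | pos [313.7 336.6 193.1] gap 85.3 F [ 1.5  0.1 -0.7] t 0.725
```

Request:
move_arm --increments '[{"slide": [-25.6,-10.1,4.3],"rot": [0,0,0]},{"slide": [-25.6,-10.1,4.3],"rot": [0,0,0]},{"slide": [-25.6,-10.1,4.3],"rot": [0,0,0]},{"slide": [-25.6,-10.1,4.3],"rot": [0,0,0]},{"slide": [-25.6,-10.1,4.3],"rot": [0,0,0]}]'

```text
clock: 1.35
tcp_pos: [423.2, 83.5, 150.0]
eef_rot: [0.384, 0.923, -0.0, -0.0]
force: [-0.1, 1.1, 0.1]
finger_gap: 85.4
```

```bash
python3 go.py 424 84 30
```

```text
slide [-0.02  0.1  12.  ] rot [-0.1 -0.  -0.2] rows 1.9 | pos [423.2  83.5 150. ] gap 85.4 F [-0.1  1.1  0.1] t 1.35
```

Tracking is accurate. I'll descend, then close.

Request:
move_arm --increments '[{"slide": [0,0.1,4],"rot": [0,0,0]},{"slide": [0,0.1,8],"rot": [0,0,0]},{"slide": [0,0.1,10.5],"rot": [0,0,0]},{"slide": [0,0.1,12],"rot": [0,0,0]},{"slide": [0,0.1,12],"rot": [0,0,0]}]'

```text
clock: 1.98
tcp_pos: [422.9, 86.8, 29.9]
eef_rot: [0.383, 0.924, -0.001, -0.001]
force: [0.1, 0.1, -0.6]
finger_gap: 85.3
```

Request:
move_arm --increments '[{"slide": [0,0,0],"rot": [0,0,0]},{"slide": [0,0,0],"rot": [0,0,0]},{"slide": [0,0,0],"rot": [0,0,0]},{"slide": [0,0,0],"rot": [0,0,0]},{"slide": [0,0,0],"rot": [0,0,0]}]' --grip -1 --newtons 40

```text
clock: 2.6
tcp_pos: [425.0, 86.9, 32.2]
eef_rot: [0.383, 0.924, 0.0, 0.001]
force: [-1.1, -0.4, 6.2]
finger_gap: 42.8
```

Request:
move_arm --increments '[{"slide": [0,0,0],"rot": [0,0,0]},{"slide": [0,0,0],"rot": [0,0,0]},{"slide": [0,0,0],"rot": [0,0,0]}]'

```text
clock: 2.98
tcp_pos: [425.0, 86.9, 32.2]
eef_rot: [0.383, 0.924, 0.0, 0.001]
force: [-0.5, -0.1, 6.0]
finger_gap: 42.8
```

```bash
python3 go.py 424 84 150
python3 - <<'E'
from h import *
c=cam('side'); save('g1.png',c['pixels'][90:250,130:350],3)
E
```

```text
slide [ -0.16  -0.26 -11.78] rot [ 0.1  0.1 -0. ] rows 1.9 | pos [425.   86.9  32.2] gap 42.8 F [-0.5 -0.1  6. ] t 2.975
```

View pics/g1.png

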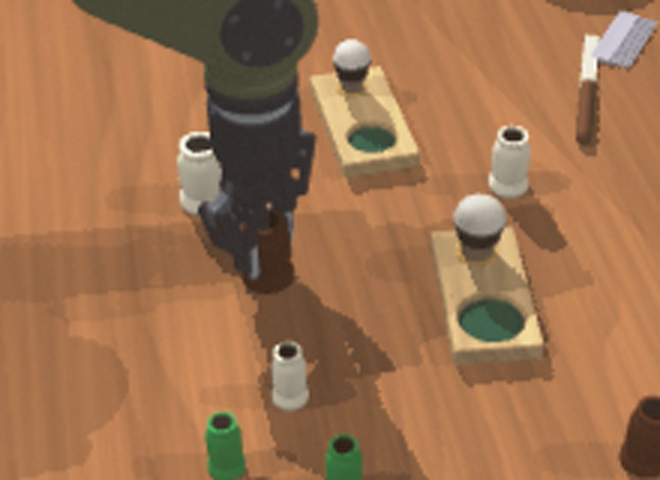

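Grasped: the gap is 42.8 mm against a 44 mm belly. The picture shows the fingers on the belly at (265,240) and the ivory handles undisturbed. Now I lift.

Request:
move_arm --increments '[{"slide": [0,0,-2],"rot": [0,0,0]},{"slide": [0,0,-6],"rot": [0,0,0]},{"slide": [0,0,-10],"rot": [0,0,0]},{"slide": [0,0,-11],"rot": [0,0,0]},{"slide": [0,0,-11],"rot": [0,0,0]}]'

```text
clock: 3.65
tcp_pos: [423.7, 86.8, 140.5]
eef_rot: [0.383, 0.924, 0.0, 0.0]
force: [-0.1, 0.2, -2.0]
finger_gap: 42.7
```

```bash
python3 go.py 604.2 -20.5 140
python3 - <<'E'
from loc import *
s=status.state();p=np.array(s['tcp_pos']); 
for n in('side','top'):
    c=cam(n); W=world(c); d=W-p; hsv=cv2.cvtColor(c['pixels'],cv2.COLOR_BGR2HSV)
    m=(np.hypot(d[...,0],d[...,1])<40)&(d[...,2]<20)&(W[...,2]>50)
    print(n,m.sum(), W[m].min(0) if m.any() else '')
    b=m&(hsv[...,1]>90)&(hsv[...,0]<20); print(b.sum(),W[b][:,2].min(), W[b][:,2].max())
    q=W[b]; foot=q[q[:,2]<q[:,2].min()+8]; print('foot',circ(foot[:,:2],23.5).round(1))
    if n=='side':
        v,u=uv(c,p)[::-1].astype(int); save('lift.png',c['pixels'][v-70:v+70,u-90:u+90],3)
E
```

```text
slide [-20.35   5.18   0.05] rot [ 0.  0. -0.] rows 3.4 | pos [423.7  86.8 140.5] gap 42.7 F [-0.1  0.2 -2. ] t 3.65
side 321 [392.80455766  53.2501799  108.5555634 ]
229 108.55556340086271 160.4139781761751
foot [423.6  85.8]
top 22 [401.46286074  56.8939218  109.80893951]
22 109.80893951131836 153.223613983419
foot [422.1  85.5]
```

View pics/lift.png

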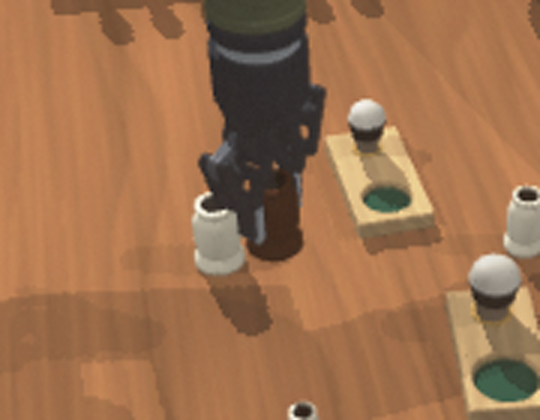

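Held upright at (265,225), with its axis within about 1 mm of the TCP and the underside about 32 mm below it. Next I carry it over.

Request:
move_arm --increments '[{"slide": [-5,1.3,0],"rot": [0,0,0]},{"slide": [-10.3,2.6,0],"rot": [0,0,0]},{"slide": [-15.5,3.9,0],"rot": [0,0,0]},{"slide": [-20.3,5.2,0],"rot": [0,0,0]},{"slide": [-20.3,5.2,0],"rot": [0,0,0]}]'

```text
clock: 4.38
tcp_pos: [605.0, -21.6, 137.7]
eef_rot: [0.384, 0.923, -0.001, -0.002]
force: [-0.7, 0.8, -2.8]
finger_gap: 43.1
```

```bash
python3 go.py 604.2 -20 43
```

```text
slide [0.14 0.08 9.47] rot [-0.1 -0.2 -0.1] rows 1.5 | pos [605.  -21.6 137.7] gap 43.1 F [-0.7  0.8 -2.8] t 4.375
```

Request:
move_arm --increments '[{"slide": [0.1,0.1,3.5],"rot": [0,0,0]},{"slide": [0.1,0.1,7],"rot": [0,0,0]},{"slide": [0.1,0.1,8.5],"rot": [0,0,0]},{"slide": [0.1,0.1,9.2],"rot": [0,0,0]},{"slide": [0.1,0.1,9.2],"rot": [0,0,0]}]'

```text
clock: 5.0
tcp_pos: [604.2, -18.4, 49.1]
eef_rot: [0.383, 0.924, 0.0, 0.0]
force: [0.2, -0.1, -0.8]
finger_gap: 42.9
```

```bash
python3 go.py 604.2 -20 43
python3 - <<'E'
from h import *
c=cam('side'); save('p1.png',c['pixels'][120:240,230:370],4)
E
```

```text
slide [-0.11 -0.12  0.61] rot [0. 0. 0.] rows 0.1 | pos [604.2 -18.4  49.1] gap 42.9 F [ 0.2 -0.1 -0.8] t 5.0
```

View pics/p1.png

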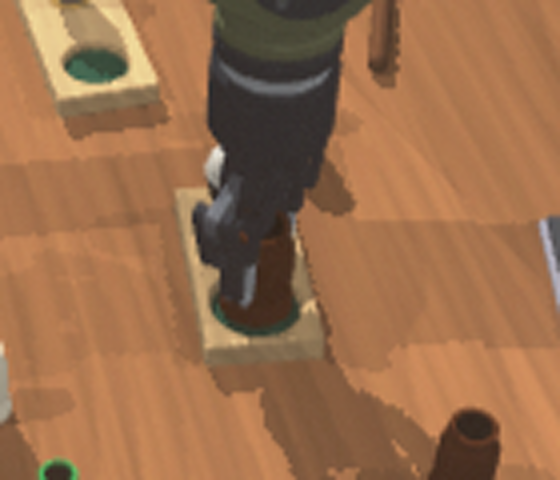

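The handle is in the well, with the foot at (265,310) just above the floor. I lower it the rest of the way.

Request:
move_arm --increments '[{"slide": [-0.1,-0.1,0.3],"rot": [0,0,0]},{"slide": [-0.1,-0.1,0.5],"rot": [0,0,0]},{"slide": [-0.1,-0.1,0.6],"rot": [0,0,0]}]'

```text
clock: 5.42
tcp_pos: [604.2, -20.0, 43.0]
eef_rot: [0.383, 0.924, 0.0, 0.0]
force: [0.0, 0.3, -2.3]
finger_gap: 42.6
```

```bash
python3 go.py 604.2 -20 43
```

```text
slide [ 0. -0. -0.] rot [ 0.  0. -0.] rows 0.0 | pos [604.2 -20.   43. ] gap 42.6 F [ 0.   0.3 -2.3] t 5.425
```

Request:
move_arm --increments '[{"slide": [0,0,0.1],"rot": [0,0,0]},{"slide": [0,0,0.1],"rot": [0,0,0]},{"slide": [0,0,0.1],"rot": [0,0,0]}]'

```text
clock: 5.8
tcp_pos: [604.3, -20.0, 42.3]
eef_rot: [0.383, 0.924, -0.0, 0.0]
force: [-3.0, -0.6, 3.7]
finger_gap: 43.2
```

Request:
move_arm --increments '[{"slide": [0,0,0.1],"rot": [0,0,0]},{"slide": [0,0,0.1],"rot": [0,0,0]},{"slide": [0,0,0.1],"rot": [0,0,0]}]'

```text
clock: 6.18
tcp_pos: [604.3, -20.0, 42.3]
eef_rot: [0.383, 0.924, -0.0, -0.0]
force: [-5.3, -0.4, 8.1]
finger_gap: 42.9
```

Contact at TCP z = 42.3. I open partway, pause, then retreat straight up.

Request:
move_arm --increments '[{"slide": [0,0,-0.1],"rot": [0,0,0]},{"slide": [0,0,-0.1],"rot": [0,0,0]},{"slide": [0,0,-0.1],"rot": [0,0,0]},{"slide": [0,0,-0.1],"rot": [0,0,0]}]' --grip 0.6

```text
clock: 6.68
tcp_pos: [604.0, -19.9, 41.6]
eef_rot: [0.383, 0.924, -0.0, -0.0]
force: [0.1, -0.1, -0.1]
finger_gap: 68.6
```

Request:
move_arm --increments '[{"slide": [0,0,-2],"rot": [0,0,0]},{"slide": [0,0,-6],"rot": [0,0,0]},{"slide": [0,0,-11],"rot": [0,0,0]},{"slide": [0,0,-12],"rot": [0,0,0]},{"slide": [0,0,-12],"rot": [0,0,0]}]'

```text
clock: 7.3
tcp_pos: [604.9, -20.0, 163.9]
eef_rot: [0.383, 0.924, 0.0, 0.002]
force: [-0.2, -0.5, -0.5]
finger_gap: 68.5
```

```bash
python3 go.py 685.4 -184.2 150
```

```text
slide [-17.3   -5.91   1.42] rot [ 0.1  0.1 -0. ] rows 2.9 | pos [604.9 -20.  163.9] gap 68.5 F [-0.2 -0.5 -0.5] t 7.3
```

Request:
move_arm --increments '[{"slide": [-6,-2,0.5],"rot": [0,0,0]},{"slide": [-12,-4,1],"rot": [0,0,0]},{"slide": [-17.3,-5.9,1.4],"rot": [0,0,0]},{"slide": [-17.3,-5.9,1.4],"rot": [0,0,0]},{"slide": [-17.3,-5.9,1.4],"rot": [0,0,0]}]' --grip 1

```text
clock: 7.92
tcp_pos: [683.6, -183.6, 145.6]
eef_rot: [0.383, 0.924, 0.0, -0.002]
force: [-0.5, 0.1, -0.3]
finger_gap: 85.3
```

```bash
python3 go.py 685.4 -184.2 28.5
python3 - <<'E'
from loc import *
for n in('top','side'):
    c=cam(n); W=world(c); d=np.hypot(W[...,0]-604.2,W[...,1]+20.5); z=W[...,2]
    q=W[(d<34)&(z>39)&(z<58)]; h=W[(d<34)&(z<120)][:,2]
    print(n,circ(q[:,:2],22).round(1),'top',np.percentile(h,97).round(1))
E
```

```text
slide [-0.22  0.1  11.71] rot [-0.1 -0.2 -0. ] rows 1.9 | pos [ 683.6 -183.6  145.6] gap 85.3 F [-0.5  0.1 -0.3] t 7.925
top [604.4 -22. ] top 80.3
side [604.3 -21.5] top 80.2
```

The large handle stands at (604.3, -21.8), 1 to 2 mm from the well centre. Its top height fits a foot on the floor, given the camera's +2 mm bias. The medium is next.

Request:
move_arm --increments '[{"slide": [-0.2,0.1,4],"rot": [0,0,0]},{"slide": [-0.2,0.1,8],"rot": [0,0,0]},{"slide": [-0.2,0.1,10.5],"rot": [0,0,0]},{"slide": [-0.2,0.1,11.6],"rot": [0,0,0]},{"slide": [-0.2,0.1,11.6],"rot": [0,0,0]}]'

```text
clock: 8.65
tcp_pos: [686.5, -183.7, 31.6]
eef_rot: [0.382, 0.924, 0.0, -0.001]
force: [0.2, 0.1, 0.5]
finger_gap: 85.6
```

```bash
python3 go.py 685.4 -184.2 29
```

```text
slide [ 0.04 -0.11  0.26] rot [-0.  -0.1  0.1] rows 0.0 | pos [ 686.5 -183.7   31.6] gap 85.6 F [0.2 0.1 0.5] t 8.65
```

Request:
move_arm --increments '[{"slide": [0,-0.1,0.2],"rot": [0,0,0]},{"slide": [0,-0.1,0.2],"rot": [0,0,0]},{"slide": [0,-0.1,0.2],"rot": [0,0,0]},{"slide": [0,-0.1,0.2],"rot": [0,0,0]},{"slide": [0,-0.1,0.2],"rot": [0,0,0]}]' --grip -1 --newtons 40

```text
clock: 9.28
tcp_pos: [687.0, -185.8, 31.2]
eef_rot: [0.383, 0.924, 0.0, 0.001]
force: [-0.4, 0.7, 6.7]
finger_gap: 34.5
```

Request:
move_arm --increments '[{"slide": [0,0,0],"rot": [0,0,0]},{"slide": [0,0,0],"rot": [0,0,0]},{"slide": [0,0,0],"rot": [0,0,0]}]'

```text
clock: 9.65
tcp_pos: [687.0, -185.8, 31.2]
eef_rot: [0.383, 0.924, 0.0, 0.001]
force: [0.1, -0.2, 5.4]
finger_gap: 34.7
```

Request:
move_arm --increments '[{"slide": [0,0,-2],"rot": [0,0,0]},{"slide": [0,0,-6],"rot": [0,0,0]},{"slide": [0,0,-11],"rot": [0,0,0]},{"slide": [0,0,-13],"rot": [0,0,0]},{"slide": [0,0,-13],"rot": [0,0,0]}]'

```text
clock: 10.28
tcp_pos: [686.9, -185.7, 161.8]
eef_rot: [0.383, 0.924, 0.0, 0.002]
force: [-0.3, 0.5, -1.5]
finger_gap: 34.9
```

```bash
cat > held.py <<'E'
import sys
from loc import *
r=float(sys.argv[1])
s=status.state();p=np.array(s['tcp_pos']);c=cam('side'); W=world(c); d=W-p; hsv=cv2.cvtColor(c['pixels'],cv2.COLOR_BGR2HSV)
b=(np.hypot(d[...,0],d[...,1])<35)&(d[...,2]<20)&(W[...,2]>50)&(hsv[...,1]>90)&(hsv[...,0]<20)
q=W[b]; zm=np.percentile(q[:,2],1); foot=q[q[:,2]<zm+7]; print('foot-tcp',(circ(foot[:,:2],r)-p[:2]).round(1),'bottom-tcp',(zm-p[2]).round(1),'gap',s['finger_gap'])
E
python3 held.py 19.2; python3 go.py 555 248.4 160
```

```text
foot-tcp [-2.2  1.1] bottom-tcp -29.6 gap 34.940106571368815
slide [39.91 21.42 -0.06] rot [-0. -0. -0.] rows 7.2 | pos [ 685.7 -185.3  159.2] gap 34.8 F [-0.1  0.4 -1.4] t 10.325
```

Request:
move_arm --increments '[{"slide": [4,2.1,0],"rot": [0,0,0]},{"slide": [9,4.9,0],"rot": [0,0,0]},{"slide": [14,7.5,0],"rot": [0,0,0]},{"slide": [19,10.2,0],"rot": [0,0,0]},{"slide": [24,12.9,0],"rot": [0,0,0]}]'

```text
clock: 10.95
tcp_pos: [605.1, 77.1, 156.2]
eef_rot: [0.383, 0.924, -0.001, -0.003]
force: [0.5, 1.1, -1.0]
finger_gap: 34.1
```

```bash
python3 go.py 556.5 247.4 160
```

```text
slide [15.48  8.6  -0.36] rot [-0.2 -0.2 -0. ] rows 2.8 | pos [605.1  77.1 156.2] gap 34.1 F [ 0.5  1.1 -1. ] t 10.95
```

Request:
move_arm --increments '[{"slide": [5,2.8,0],"rot": [0,0,0]},{"slide": [10,5.6,0],"rot": [0,0,0]},{"slide": [15.5,8.6,0],"rot": [0,0,0]},{"slide": [15.5,8.6,0],"rot": [0,0,0]},{"slide": [15.5,8.6,0],"rot": [0,0,0]}]'

```text
clock: 11.58
tcp_pos: [557.7, 245.4, 157.3]
eef_rot: [0.382, 0.924, -0.002, -0.001]
force: [0.9, 0.6, -1.2]
finger_gap: 34.5
```

```bash
python3 held.py 19.2; python3 go.py 556.5 247.4 50
```

```text
foot-tcp [-1.6  1.6] bottom-tcp -30.1 gap 34.540618883449945
slide [ 0.29  0.09 10.78] rot [-0.2 -0.1 -0. ] rows 1.7 | pos [558.2 244.8 157.8] gap 34.6 F [ 0.1  0.2 -0.9] t 11.625
```

Request:
move_arm --increments '[{"slide": [0.2,0.1,3.5],"rot": [0,0,0]},{"slide": [0.2,0.1,7],"rot": [0,0,0]},{"slide": [0.2,0.1,9.5],"rot": [0,0,0]},{"slide": [0.2,0.1,10.7],"rot": [0,0,0]},{"slide": [0.2,0.1,10.7],"rot": [0,0,0]}]'

```text
clock: 12.25
tcp_pos: [558.0, 246.8, 51.8]
eef_rot: [0.383, 0.924, -0.001, -0.001]
force: [-0.0, -0.5, -1.9]
finger_gap: 34.6
```

```bash
python3 held.py 19.2; python3 go.py 556.5 247.4 43
python3 - <<'E'
from h import *
c=cam('side'); save('p2.png',c['pixels'][70:190,190:330],4)
E
```

```text
foot-tcp [-3.7  1.5] bottom-tcp -1.4 gap 34.64404953546512
slide [ 0.16 -0.16  1.01] rot [ 0.   0.  -0.1] rows 0.2 | pos [558.7 247.4  53.1] gap 34.2 F [-0.4 -0.5 -0.9] t 12.3
```

View pics/p2.png

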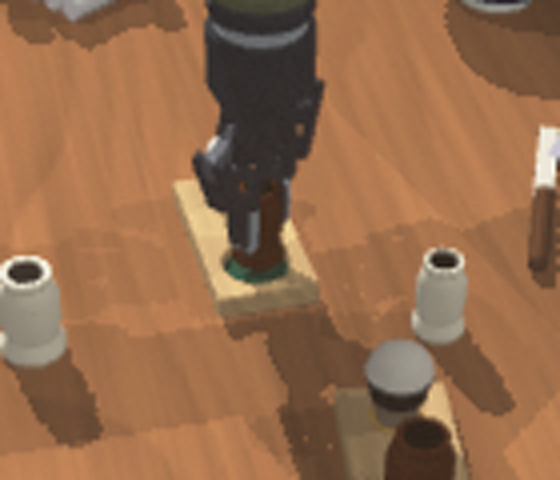

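The handle is over the well at (258,262), with slightly more green on its left (−x). I correct about 2 mm and lower.

Request:
move_arm --increments '[{"slide": [0.2,-0.2,0.3],"rot": [0,0,0]},{"slide": [0.2,-0.2,0.7],"rot": [0,0,0]},{"slide": [0.2,-0.2,0.9],"rot": [0,0,0]},{"slide": [0.2,-0.2,0.9],"rot": [0,0,0]}]'

```text
clock: 12.85
tcp_pos: [555.1, 248.1, 43.6]
eef_rot: [0.383, 0.924, -0.0, -0.0]
force: [-1.1, 0.6, -1.5]
finger_gap: 34.6
```

Request:
move_arm --increments '[{"slide": [0,0,0.1],"rot": [0,0,0]},{"slide": [0,0,0.1],"rot": [0,0,0]},{"slide": [0,0,0.1],"rot": [0,0,0]}]'

```text
clock: 13.22
tcp_pos: [555.4, 248.1, 42.9]
eef_rot: [0.383, 0.924, 0.0, 0.0]
force: [0.3, 0.6, -1.2]
finger_gap: 34.5
```

```bash
python3 go.py 556.5 247.4 41
```

```text
slide [-0.13  0.03  0.19] rot [ 0. -0. -0.] rows 0.0 | pos [555.4 248.1  42.9] gap 34.5 F [ 0.3  0.6 -1.2] t 13.225
```

Request:
move_arm --increments '[{"slide": [-0.1,0,0.1],"rot": [0,0,0]},{"slide": [-0.1,0,0.1],"rot": [0,0,0]},{"slide": [-0.1,0,0.1],"rot": [0,0,0]}]'

```text
clock: 13.6
tcp_pos: [556.1, 247.3, 41.8]
eef_rot: [0.383, 0.924, -0.0, -0.0]
force: [-0.4, -0.5, -1.4]
finger_gap: 34.5
```

Request:
move_arm --increments '[{"slide": [0,0,0.1],"rot": [0,0,0]},{"slide": [0,0,0.1],"rot": [0,0,0]},{"slide": [0,0,0.1],"rot": [0,0,0]}]'

```text
clock: 13.98
tcp_pos: [556.2, 247.4, 41.2]
eef_rot: [0.383, 0.924, 0.0, 0.0]
force: [-1.0, -0.7, 1.8]
finger_gap: 34.5
```

Contact. Now release and retreat.

Request:
move_arm --increments '[{"slide": [0,0,0],"rot": [0,0,0]},{"slide": [0,0,0],"rot": [0,0,0]},{"slide": [0,0,0],"rot": [0,0,0]},{"slide": [0,0,0],"rot": [0,0,0]}]' --grip 0.4

```text
clock: 14.48
tcp_pos: [556.1, 247.3, 40.8]
eef_rot: [0.383, 0.924, -0.0, -0.0]
force: [-0.1, 0.7, -0.6]
finger_gap: 60.0
```

Request:
move_arm --increments '[{"slide": [0,0,-2],"rot": [0,0,0]},{"slide": [0,0,-6],"rot": [0,0,0]},{"slide": [0,0,-11],"rot": [0,0,0]},{"slide": [0,0,-13],"rot": [0,0,0]},{"slide": [0,0,-13],"rot": [0,0,0]}]'

```text
clock: 15.1
tcp_pos: [557.2, 247.8, 173.6]
eef_rot: [0.383, 0.924, 0.002, 0.002]
force: [-0.5, 0.3, -0.7]
finger_gap: 59.9
```

```bash
python3 go.py 380.2 -192.7 160
```

```text
slide [-18.63 -43.67   1.21] rot [ 0.2  0.1 -0. ] rows 7.6 | pos [557.2 247.8 173.6] gap 59.9 F [-0.5  0.3 -0.7] t 15.1
```

Request:
move_arm --increments '[{"slide": [-2.4,-5.6,0],"rot": [0,0,0]},{"slide": [-4.8,-11.2,0],"rot": [0,0,0]},{"slide": [-7.2,-16.8,0],"rot": [0,0,0]},{"slide": [-9.6,-22.4,0],"rot": [0,0,0]},{"slide": [-12,-28,0.5],"rot": [0,0,0]}]'

```text
clock: 15.72
tcp_pos: [440.9, -36.8, 163.8]
eef_rot: [0.382, 0.924, -0.0, -0.001]
force: [0.2, -0.1, 0.0]
finger_gap: 59.8
```

```bash
python3 go.py 380.2 -192.7 150
```

```text
slide [ -6.73 -15.32   1.39] rot [-0.1 -0.1  0. ] rows 2.7 | pos [440.9 -36.8 163.8] gap 59.8 F [ 0.2 -0.1  0. ] t 15.725
```

Request:
move_arm --increments '[{"slide": [-2.3,-5.2,0.5],"rot": [0,0,0]},{"slide": [-4.6,-10.4,1],"rot": [0,0,0]},{"slide": [-6.7,-15.3,1.4],"rot": [0,0,0]},{"slide": [-6.7,-15.3,1.4],"rot": [0,0,0]},{"slide": [-6.7,-15.3,1.4],"rot": [0,0,0]}]'

```text
clock: 16.35
tcp_pos: [381.2, -190.4, 150.2]
eef_rot: [0.383, 0.924, 0.001, -0.002]
force: [0.1, 0.8, -0.2]
finger_gap: 59.9
```

```bash
python3 go.py 380.2 -192.7 25
python3 - <<'E'
from loc import *
for n in('top','side'):
    c=cam(n); W=world(c); d=np.hypot(W[...,0]-555,W[...,1]-248.4); z=W[...,2]
    q=W[(d<30)&(z>37)&(z<54)]; h=W[(d<30)&(z<120)][:,2]
    print(n,circ(q[:,:2],18).round(1),'top',np.percentile(h,97).round(1))
    save('m%s.png'%n,c['pixels'],1.5)
E
```

```text
slide [-0.13 -0.23 12.52] rot [-0.  -0.2 -0.1] rows 2.0 | pos [ 381.2 -190.4  150.2] gap 59.9 F [ 0.1  0.8 -0.2] t 16.35
top [554.  249.9] top 73.4
side [554.6 248.4] top 73.8
```

View pics/mside.png

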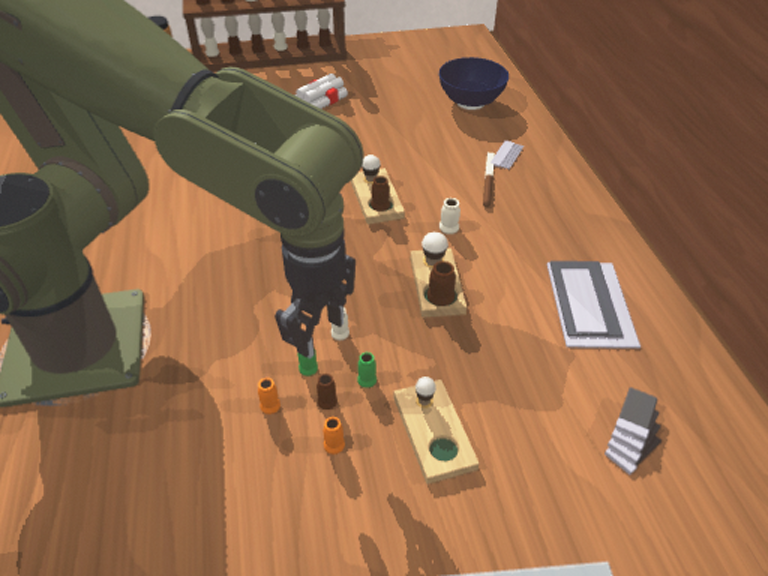

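The medium stands at (554.3, 249), in place, and the large is standing too. The small walnut (326,390) is untouched among the green and orange ones, so I descend with the partly open jaw.

Request:
move_arm --increments '[{"slide": [-0.1,-0.2,4],"rot": [0,0,0]},{"slide": [-0.1,-0.2,7],"rot": [0,0,0]},{"slide": [-0.1,-0.2,7.5],"rot": [0,0,0]},{"slide": [-0.1,-0.2,7.5],"rot": [0,0,0]}]'

```text
clock: 16.95
tcp_pos: [381.9, -192.6, 77.2]
eef_rot: [0.382, 0.924, 0.0, 0.0]
force: [0.3, -0.1, 1.1]
finger_gap: 60.0
```

```bash
python3 go.py 380.2 -192.7 25
```

```text
slide [ 0.11 -0.13  5.22] rot [0.  0.  0.1] rows 0.8 | pos [ 381.9 -192.6   77.2] gap 60.0 F [ 0.3 -0.1  1.1] t 16.95
```

Request:
move_arm --increments '[{"slide": [0.1,-0.1,2],"rot": [0,0,0]},{"slide": [0.1,-0.1,4],"rot": [0,0,0]},{"slide": [0.1,-0.1,5.1],"rot": [0,0,0]},{"slide": [0.1,-0.1,5.1],"rot": [0,0,0]}]'

```text
clock: 17.45
tcp_pos: [380.2, -193.1, 26.1]
eef_rot: [0.383, 0.924, -0.0, -0.0]
force: [-0.2, 0.7, 0.1]
finger_gap: 59.6
```

Request:
move_arm --increments '[{"slide": [0,0,0],"rot": [0,0,0]},{"slide": [0,0,0],"rot": [0,0,0]},{"slide": [0,0,0],"rot": [0,0,0]},{"slide": [0,0,0],"rot": [0,0,0]},{"slide": [0,0,0],"rot": [0,0,0]}]' --grip -1 --newtons 40

```text
clock: 18.08
tcp_pos: [380.8, -193.7, 27.0]
eef_rot: [0.383, 0.924, -0.0, 0.001]
force: [-0.6, 0.2, 6.7]
finger_gap: 26.3
```

Request:
move_arm --increments '[{"slide": [0,0,0],"rot": [0,0,0]},{"slide": [0,0,0],"rot": [0,0,0]}]'

```text
clock: 18.32
tcp_pos: [380.8, -193.7, 26.9]
eef_rot: [0.383, 0.924, -0.0, 0.001]
force: [-0.3, 0.6, 6.4]
finger_gap: 26.1
```

Request:
move_arm --increments '[{"slide": [0,0,-2],"rot": [0,0,0]},{"slide": [0,0,-6],"rot": [0,0,0]},{"slide": [0,0,-11],"rot": [0,0,0]},{"slide": [0,0,-13],"rot": [0,0,0]},{"slide": [0,0,-13],"rot": [0,0,0]}]'

```text
clock: 18.95
tcp_pos: [380.9, -193.8, 157.6]
eef_rot: [0.383, 0.924, -0.0, 0.002]
force: [0.5, -0.2, -0.1]
finger_gap: 25.9
```

```bash
python3 held.py 14.7; python3 go.py 526.7 -314.4 155
```

```text
foot-tcp [-1.4  0.4] bottom-tcp -23.8 gap 25.913581665339056
slide [-18.95   1.81   0.09] rot [ 0.  0. -0.] rows 3.0 | pos [ 379.9 -193.2  155.8] gap 26.3 F [ 0.3  0.7 -1.4] t 19.0
```

Request:
move_arm --increments '[{"slide": [-5,0.5,0],"rot": [0,0,0]},{"slide": [-10,1,0],"rot": [0,0,0]},{"slide": [-15,1.4,0],"rot": [0,0,0]},{"slide": [-19,1.8,0],"rot": [0,0,0]},{"slide": [-19,1.8,0],"rot": [0,0,0]}]'

```text
clock: 19.62
tcp_pos: [527.2, -315.4, 152.5]
eef_rot: [0.383, 0.924, 0.0, -0.002]
force: [-0.3, 0.6, -0.4]
finger_gap: 26.4
```

```bash
python3 held.py 14.7; python3 go.py 527.5 -315 50
```

```text
foot-tcp [-1.7  0.1] bottom-tcp -25.4 gap 26.40308649789897
slide [-0.18  0.06 10.26] rot [-0.  -0.3 -0. ] rows 1.6 | pos [ 526.2 -314.4  152.7] gap 26.4 F [-0.3 -0.1 -1.2] t 19.675
```

Request:
move_arm --increments '[{"slide": [-0.1,0,3.5],"rot": [0,0,0]},{"slide": [-0.1,0,7],"rot": [0,0,0]},{"slide": [-0.1,0,9.5],"rot": [0,0,0]},{"slide": [-0.1,0,10.2],"rot": [0,0,0]},{"slide": [-0.1,0,10.2],"rot": [0,0,0]}]'

```text
clock: 20.3
tcp_pos: [527.0, -314.8, 53.4]
eef_rot: [0.383, 0.924, 0.0, -0.001]
force: [-0.6, -0.1, 0.0]
finger_gap: 26.3
```

```bash
python3 go.py 527.5 -315 39
python3 - <<'E'
from h import *
c=cam('side'); save('p3.png',c['pixels'][210:330,220:360],4)
E
```

```text
slide [-0.05  0.03  1.44] rot [-0.  -0.1  0. ] rows 0.2 | pos [ 527.  -314.8   53.4] gap 26.3 F [-0.6 -0.1  0. ] t 20.3
```

View pics/p3.png

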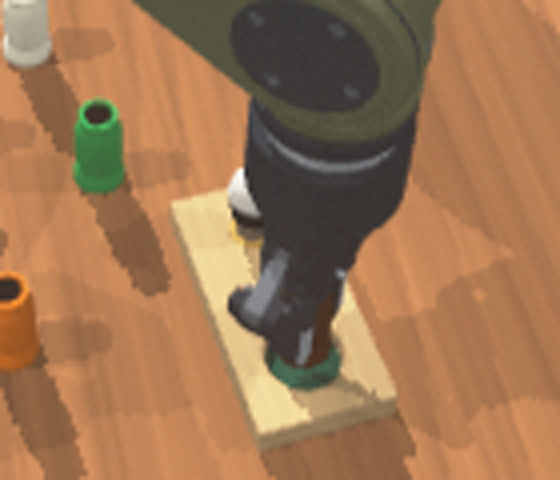

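The handle is above the well, with its foot near (308,355) and the well at (303,365), and is aligned. I lower it.

Request:
move_arm --increments '[{"slide": [0,0,0.4],"rot": [0,0,0]},{"slide": [0,0,0.8],"rot": [0,0,0]},{"slide": [0,0,1.2],"rot": [0,0,0]},{"slide": [0,0,1.4],"rot": [0,0,0]},{"slide": [0,0,1.4],"rot": [0,0,0]}]'

```text
clock: 20.98
tcp_pos: [527.6, -315.4, 39.5]
eef_rot: [0.383, 0.924, 0.0, -0.0]
force: [0.5, -0.6, -0.2]
finger_gap: 26.2
```

Request:
move_arm --increments '[{"slide": [0,0,0.1],"rot": [0,0,0]},{"slide": [0,0,0.1],"rot": [0,0,0]},{"slide": [0,0,0.1],"rot": [0,0,0]}]'

```text
clock: 21.35
tcp_pos: [527.8, -315.6, 38.9]
eef_rot: [0.383, 0.924, -0.0, 0.0]
force: [-0.7, 0.0, 0.2]
finger_gap: 26.3
```

Request:
move_arm --increments '[{"slide": [0,0.1,0.1],"rot": [0,0,0]},{"slide": [0,0.1,0.1],"rot": [0,0,0]},{"slide": [0,0.1,0.1],"rot": [0,0,0]}]'

```text
clock: 21.72
tcp_pos: [528.4, -314.8, 37.8]
eef_rot: [0.383, 0.924, 0.0, -0.0]
force: [0.2, -0.1, -0.1]
finger_gap: 25.9
```

Request:
move_arm --increments '[{"slide": [0,0,0.1],"rot": [0,0,0]},{"slide": [0,0,0.1],"rot": [0,0,0]},{"slide": [0,0,0.1],"rot": [0,0,0]}]'

```text
clock: 22.1
tcp_pos: [528.6, -314.9, 37.0]
eef_rot: [0.383, 0.924, -0.0, 0.0]
force: [-0.5, 0.2, 0.7]
finger_gap: 26.4
```

Request:
move_arm --increments '[{"slide": [0.1,0,0.05],"rot": [0,0,0]},{"slide": [0.1,0,0.1],"rot": [0,0,0]},{"slide": [0.1,0,0.1],"rot": [0,0,0]}]'

```text
clock: 22.48
tcp_pos: [528.5, -314.7, 37.0]
eef_rot: [0.383, 0.924, -0.0, 0.001]
force: [0.8, -1.3, 4.5]
finger_gap: 26.1
```

Contact at z = 37. Release, retreat and check.

Request:
move_arm --increments '[{"slide": [0,0,0],"rot": [0,0,0]},{"slide": [0,0,0],"rot": [0,0,0]},{"slide": [0,0,0],"rot": [0,0,0]},{"slide": [0,0,0],"rot": [0,0,0]}]' --grip 0.2

```text
clock: 22.98
tcp_pos: [527.5, -313.9, 35.5]
eef_rot: [0.383, 0.924, 0.0, -0.0]
force: [-0.3, 0.3, 0.7]
finger_gap: 51.1
```

Request:
move_arm --increments '[{"slide": [0,0,-2],"rot": [0,0,0]},{"slide": [0,0,-6],"rot": [0,0,0]},{"slide": [0,0,-11],"rot": [0,0,0]},{"slide": [0,0,-16],"rot": [0,0,0]},{"slide": [0,0,-20],"rot": [0,0,0]}]'

```text
clock: 23.6
tcp_pos: [528.2, -314.4, 240.4]
eef_rot: [0.383, 0.924, -0.001, 0.002]
force: [0.6, -0.7, -0.3]
finger_gap: 51.5
```

Request:
move_arm --increments '[{"slide": [5,-4,0],"rot": [0,0,0]},{"slide": [10,-8,0],"rot": [0,0,0]},{"slide": [10,-8,0],"rot": [0,0,0]},{"slide": [10,-8,0],"rot": [0,0,0]}]'

```text
clock: 24.1
tcp_pos: [400.7, -300.3, 237.5]
eef_rot: [0.383, 0.924, -0.0, 0.001]
force: [0.8, -0.6, 0.7]
finger_gap: 51.2
```

Run:
```python
from loc import *
T={'wS':(526.7,-314.4,14,32,51),'wM':(555,248.4,18,35,56),'wL':(604.2,-20.5,22,37,60),'iS':(421.2,-60.9,14,22,41),'iM':(673.5,167.4,18,25,46),'iL':(382,205,22,27,50)}
for n in('top','side'):
    c=cam(n); W=world(c); z=W[...,2]; save('f%s.png'%n,c['pixels'],1.5)
    for k,(x,y,r,lo,hi) in T.items():
        d=np.hypot(W[...,0]-x,W[...,1]-y)<r+12
        q=W[d&(z>lo+2)&(z<hi-2)]; h=W[d&(z<120)][:,2]
        up=W[d&(z>np.percentile(h,97)-4)&(z<120)][:,:2].mean(0)
        print(n,k,len(q),(circ(q[:,:2],r)-[x,y]).round(1) if len(q)>8 else None,'rim',(up-[x,y]).round(1),'top',np.percentile(h,97).round(1) if len(h) else None)
print(status.state()['tcp_pos'],status.state()['clock'])
```

```text
top wS 26 [ 0.  -0.4] rim [-0.6  0.4] top 67.0
top wM 45 [-1.   1.5] rim [-1.6  0.4] top 73.2
top wL 38 [-0.1 -1.6] rim [-0.1 -1.7] top 79.6
top iS 8 None rim [-0.3 -0.8] top 57.3
top iM 47 [0.1 0.1] rim [-0.8 -0.4] top 63.3
top iL 43 [-0.   0.1] rim [ 0.2 -0.4] top 70.0
side wS 50 [0.7 0.2] rim [ 0.  -0.8] top 67.7
side wM 31 [-2.1 -0.4] rim [ 2.8 -8.5] top 73.7
side wL 99 [ 0.3 -1. ] rim [ 0.5 -2.8] top 80.2
side iS 0 None rim [ -5.7 -12. ] top 19.4
side iM 59 [ 0.1 -1.4] rim [-1.9 -3.8] top 63.9
side iL 22 [-0.9 -1.2] rim [-15.6 -16.5] top 37.5
[ 401.52387116 -300.39743612  237.12268862] 24.2
```

View pics/fside.png

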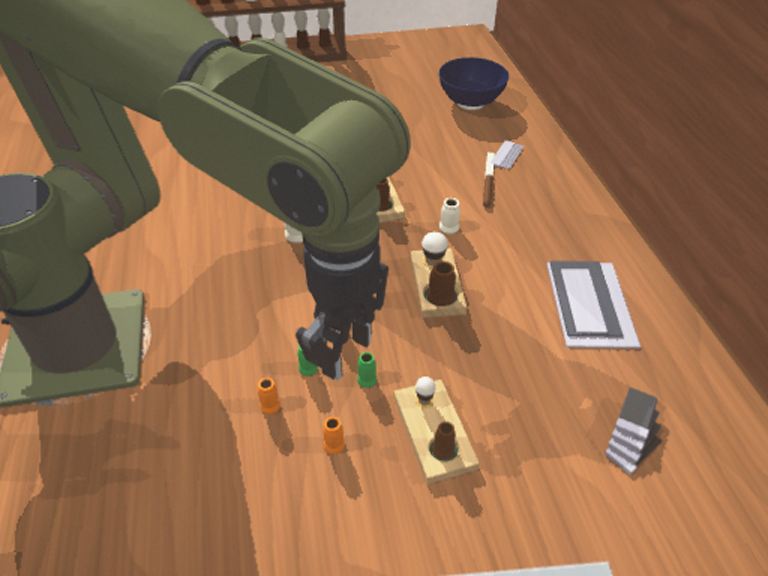

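All three walnut handles stand in their wells: small at (444,440), large at (441,285) and medium at (383,190). They are within 2 mm of centre, and the ivory ones have not moved. The arm is clear, so I hand in.

```bash
python3 -c "
from bench import ctrl; print(ctrl.close_job())"
```

```text
the job is handed in; nothing more can be done
None
```

All three walnut handles now stand in the wells of their own trays, and I handed the job in at about 24 s. The hand-in reports no verdict.

**Walnut handles:** the top camera shows each one's axis 0.4 to 1.8 mm from its well's centre. Their tops read 67.0, 73.2 and 79.6 mm (expected 66, 72 and 78), which puts the feet on the floor given the camera's high bias of 1 to 2 mm.

**Ivory handles:** the top camera shows all three within about 1 mm of where they began. The arm was clear of everything at about 237 mm height.

**Checks that disagreed or failed:** in the last side picture the arm hid the small ivory handle and parts of the large ivory and medium walnut. Their side readings are missing or unreliable there, so for those I relied on the top view. The gripped handles also read 1 to 2 mm narrower than nominal between the fingers.

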